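# Swap round the samples on the balance, stirrer and shaker

### The arm

A 6-joint arm with a two-finger parallel gripper is mounted at the origin on the work surface. World frame = base frame: x ahead of the robot, y to its left, z up, the work surface at z = 0. Lengths are in m, angles in rad, forces in N, time in s.
With the tool pointing down it reaches from about 0.375 to 0.925 m from the base axis. Payload 5.7 kg.
Tool frame: the origin (TCP) lies at the very end of the fingers, on their centre line; the grasp point (between the pads) lies manip.grasp_offset behind it (manip.grasp_offset is the distance from the TCP to the grasp point, in m); z points along the fingers, x is the direction in which the jaws open and shut, and the axes are right-handed (so a half turn about z gives the same grasp; the last joint's range is limited). The gripper opens to 88 mm and grips with 3 to 60 N. Pads are 20 mm wide; open, the fingers measure 115 mm over their backs; the gripper's body (75 mm by 178 mm) begins 61 mm behind the grasp point.
Start: joints at [1.206, 0.359, 1.51, -0, 1.272, -0.115], TCP at [0.148, 0.581, 0.223] pointing down, gripper open.
Joint ranges: [-2.97, 2.97], [-1.01, 2.36], [0.21, 2.38], [-0.96, 4.11], [0.2, 2.71], [-2.98, 2.98]. Speed limits (rad/s): [2.39, 2.39, 3.14, 3.14, 3.14, 3.14].

### API

Orientations are given as a unit quaternion [w, x, y, z].
In Python, from workcell import manip gives the robot as it stands. The module is installed in compiled form; this text tells all that it offers.
- The arm moves only by the tool drive_tool, never from a script. Its argument "series" is a list of rows, each an object with "travel": the shift along the tool's x, y, z in mm, a list of three; "delta_rot": the turn, a rotation vector about the tool's x, y, z in degrees, a list of three. In form: [{"travel": [dx, dy, dz], "delta_rot": [ax, ay, az]}, ...]. A call has exactly 10 rows; each row is the pose to reach, as a shift and turn from the pose commanded when the call began, along the tool's axes at that moment; what a row does not reach only later rows make up. A row lasts 1/10 s, in which the tool goes at most 50 mm and 8.59 degrees, less where a joint would pass 70% of its speed; a pose out of reach is approached as far as the arm can. A call with a gripper value outside its range is refused whole. "fingers" is the closure, from 0 (fully open) to 1 (shut), set as the call begins (left out, the last holds). The fingers move at their own pace and stop on an object; "grip_force" is the grip in N (left out, the last holds). Time passes only in rows, so rows that repeat a pose let the fingers close, or fill a call up. It gives the time, the measured TCP pose, the force and the opening at its end, in the units of the state.
- manip.state(): the state, without advancing time (a new reading comes with each control period).
- manip.capture(name): name is "side" or "top" or "wrist"; returns a dict with "color" (384x512x3 uint8, red, green, blue), "z_map" (384x512 float32, m along the optical axis (not along the pixel's ray), 0 where there is no reading), "fov_y" (degrees; the focal length in pixels is half the picture's height over the tangent of half this angle, whatever the lens; pixels are square), "cx", "cy" (the principal point, pixels), "R" (3x3) and "t" (3): a world point X has camera coordinates R X + t; the wrist camera has in their place "hand_eye" (4x4, takes a point from camera to tool coordinates, whose origin is the TCP and whose axes are the tool frame's). Camera axes: x right, y down, z forward; pixel columns grow to the right and rows downward; lengths in m; the calibration is good to about 2 mm. The wrist camera is an equidistant fisheye: a pixel r from the principal point sees the ray r / f radians off the axis. A picture is of the moment at which its call begins: read the wrist's pose just before it.
- manip.hand_in(): hands the job in, once; it reports no verdict.
The state is a dict: "clock": time; "joints": joint angles; "qvel": joint speeds; "tau": joint torques, N m; "tcp_pos": TCP position; "orientation": TCP orientation; "force": force on the tool from outside, world axes, zero at the start; "torque": the same for the moment, N m; "finger_gap": finger opening in m.
Only numpy, scipy, OpenCV 4.12 (cv2) and the standard library are available. Lean on these libraries where they do the work, as an engineer would, in place of code of your own. Each camera call takes 0.05 s, during which the arm holds its last target.

### The job

Each of the three samples stands on the wrong instrument: swap them round so that the conical flask ends up on the magnetic stirrer, the wide jar on the balance and the narrow bottle on the shaker, each upright and near the middle of its plate. Each instrument takes one vessel at a time, so park a vessel on the empty cork mat on the way; at the end nothing may stand on the mat. Set the glass down rather than dropping it, let none of it fall over, and leave the loose beaker, vial and brass weight where they stand.

Things in the scene. Friction and masses are not known exactly. Their poses are not given: they have to be found in the camera images.
- flask: Conical flask of amber glass, 110 mm tall: base 72 mm across up to 6 mm high, tapering to a neck 24 mm across from 66 mm up; white cylindrical stopper 28 mm across over the top 25 mm (85 to 110 mm up), fixed to the glass, to grip it by. About 0.2 kg. Starts on the balance. Origin: centre of its underside, z up along its axis.
- jar: Squat wide jar of amber glass, 80 mm tall: body 58 mm across, white screw cap 62 mm across over the top 22 mm (58 to 80 mm up), fixed, to grip it by. About 0.22 kg. Starts on the shaker. Origin: centre of its underside, z up along its axis.
- bottle: Tall narrow bottle of amber glass, 130 mm tall: body 48 mm across up to 78 mm high, neck 26 mm across from 92 mm up, white screw cap 32 mm across over the top 25 mm (105 to 130 mm up), fixed, to grip it by. About 0.22 kg. Starts on the magnetic stirrer. Origin: centre of its underside, z up along its axis.
- balance: Laboratory balance: low cream case 160 x 112 mm with a round steel pan 108 mm across and a display on the front (-x) end. Origin: on the table straight below the middle of the pan; the pan's flat top is 45 mm above it. x points to the back of the case, z up; the case reaches from 104 mm in front (-x) to 56 mm behind. Fixed: it does not move, and it is switched off.
- stirrer: Magnetic stirrer: white case 160 x 112 mm with a square white ceramic plate 108 x 108 mm and a black round control knob on the front (-x) end. Origin: on the table straight below the middle of the plate; the plate's flat top is 50 mm above it. x points to the back of the case, z up; the case reaches from 104 mm in front to 56 mm behind. Fixed: it does not move, and it is switched off.
- shaker: Platform shaker: blue-grey case 160 x 112 mm with a square deck 108 x 108 mm covered in black rubber and four short metal studs (12 mm across, 10 mm proud) in its corners, 47 mm from the middle in x and y. Origin: on the table straight below the middle of the deck; the rubber's top is 40 mm above it. x points to the back of the case, z up; the case reaches from 104 mm in front to 56 mm behind. Fixed: it does not move, and it is switched off.
- mat: Round cork mat, 100 mm across and 10 mm thick, empty at the start: the free spot. Origin: on the table below its centre, its top is 10 mm above. Fixed.
- beaker: Bystander: loose open white beaker, 58 mm across the rim, 65 mm tall. Origin: centre of its underside.
- vial: Bystander: loose small grey vial with a black cap, 27 mm across, 54 mm tall. Origin: centre of its underside.
- weight: Bystander: loose brass calibration weight with a knob, 30 mm across, 42 mm tall. Origin: centre of its underside.
Things that resemble listed ones, but are neither listed nor needed, are in the scene too. What is shaped like the flask but red is not meant.

How it is judged:
On the way:
1. one of the three vessels is parked: it stands released on the cork mat, within 35 mm of the mat's middle (((horizontal distance between flask and mat below 0.035 m and z of flask in the frame of mat between 0.005 and 0.015 m and angle between flask's own z axis and vertical below 0.1 rad and linear speed of flask below 0.03 m/s and contact force between the fingers and flask below 0.1 N) or (horizontal distance between jar and mat below 0.035 m and z of jar in the frame of mat between 0.005 and 0.015 m and angle between jar's own z axis and vertical below 0.1 rad and linear speed of jar below 0.03 m/s and contact force between the fingers and jar below 0.1 N) or (horizontal distance between bottle and mat below 0.035 m and z of bottle in the frame of mat between 0.005 and 0.015 m and angle between bottle's own z axis and vertical below 0.1 rad and linear speed of bottle below 0.03 m/s and contact force between the fingers and bottle below 0.1 N))), for 0.2 s.
At the end, for the whole second after the job is handed in: The flask stands on the stirrer, the jar on the balance and the bottle on the shaker, each within 15 mm of the middle of its plate (horizontally), its underside on the plate (within 5 mm), upright within 0.1 rad, released and at rest; so the mat is empty (horizontal distance between flask and stirrer below 0.015 m and z of flask in the frame of stirrer between 0.045 and 0.055 m and angle between each of flask, jar, bottle's own z axis and vertical below 0.1 rad and linear speed of each of flask, jar, bottle below 0.03 m/s and contact force between the fingers and flask below 0.1 N and horizontal distance between jar and balance below 0.015 m and z of jar in the frame of balance between 0.04 and 0.05 m and contact force between the fingers and jar below 0.1 N and horizontal distance between bottle and shaker below 0.015 m and z of bottle in the frame of shaker between 0.035 and 0.045 m and contact force between the fingers and bottle below 0.1 N); the robot touches nothing.
It fails at once if a vessel falls over (tilts more than 0.6 rad) (angle between any of flask, jar, bottle's own z axis and vertical above 0.6 rad).
It fails at once if a vessel is dropped (falls freely faster than 0.6 m/s, about 18 mm) ((linear speed of flask above 0.6 m/s and contact force between the fingers and flask below 0.1 N) or (linear speed of jar above 0.6 m/s and contact force between the fingers and jar below 0.1 N) or (linear speed of bottle above 0.6 m/s and contact force between the fingers and bottle below 0.1 N)).
It fails at once if the beaker, the vial or the weight is moved by more than 20 mm (distance of any of beaker, vial, weight from where it was at the start of the episode above 0.02 m).
It also fails if it takes over 112 s, if anything falls off the work surface, if the arm or the gripper's body presses on something with over 40 N, if the wrist force passes 120 N, or if a joint passes its speed limit or range.

## Working session

There is one attempt and no reset: what is moved stays moved. The work goes in short steps, Python scripts to look and compute and a tool call to move; the robot and the scene stay as the last step left them, time stands still between calls to the robot, and variables do not carry over. Pictures are saved under pics/ and viewed, and the job is handed in when it is done.

Besides the shell and the picture viewer there is one more tool, called after "Request:" in YAML: its name, and indented under it one key for each argument. drive_tool: Moves the arm, as the interface text tells. Its arguments: {"type":"object","properties":{"series":{"type":"array","items":{"type":"object","properties":{"travel":{"type":"array","items":{"type":"number"}},"delta_rot":{"type":"array","items":{"type":"number"}}}}},"fingers":{"type":"number"},"grip_force":{"type":"number"}},"required":["series"]}

```bash
mkdir -p pics
python3 - <<'E'
from workcell import manip
import cv2,numpy as np
s=manip.state();print({k:np.round(v,4) for k,v in s.items()},manip.grasp_offset)
for n in ["side","top","wrist"]:
    c=manip.capture(n);np.savez(f"{n}0.npz",**c)
    cv2.imwrite(f"pics/{n}0.png",c["color"][...,::-1]);print(n,c["fov_y"],c["cx"],c["cy"],np.round(c.get("R",c.get("hand_eye")),3),c.get("t"))
E
```

```text
{'clock': np.float64(0.0), 'joints': array([ 1.2059,  0.3595,  1.5114, -0.    ,  1.2725, -0.1151]), 'qvel': array([-0.0009,  0.0022, -0.0001, -0.0001,  0.0008, -0.0015]), 'tau': array([ 8.00000e-04, -5.15363e+01, -2.70720e+01,  6.76000e-02,
        3.52000e-02, -1.00000e-04]), 'tcp_pos': array([0.1481, 0.5807, 0.2218]), 'orientation': array([ 5.000e-04,  7.897e-01,  6.135e-01, -8.000e-04]), 'force': array([-0.6919,  0.4684,  0.5194]), 'torque': array([-0.0434,  0.0211,  0.0532]), 'finger_gap': np.float64(0.0878)} 0.0187
side 43.81993032279368 251.8067211192097 203.33125604784846 [[ 0.828 -0.561 -0.005]
 [-0.29  -0.419 -0.861]
 [ 0.481  0.714 -0.509]] [-0.46767714  0.25580432  0.91153056]
top 56.21493993778083 256.8041836332213 193.86424228471517 [[-0.003 -1.    -0.016]
 [-0.997  0.004 -0.072]
 [ 0.072  0.015 -0.997]] [0.0176503  0.59824467 0.9474242 ]
wrist 65.70646984690485 253.2688054707642 189.50149619603445 [[ 1.     0.002  0.001  0.001]
 [-0.002  0.966  0.26  -0.071]
 [-0.001 -0.26   0.966 -0.163]
 [ 0.     0.     0.     1.   ]] None
```

View pics/top0.png

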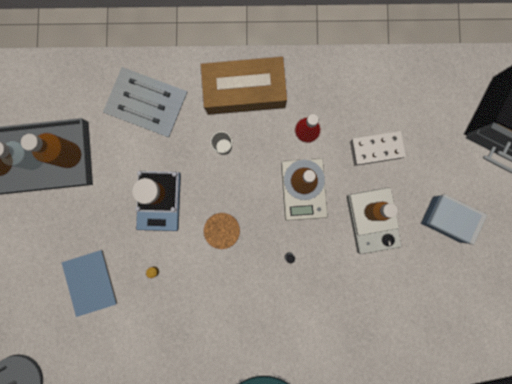

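View pics/side0.png

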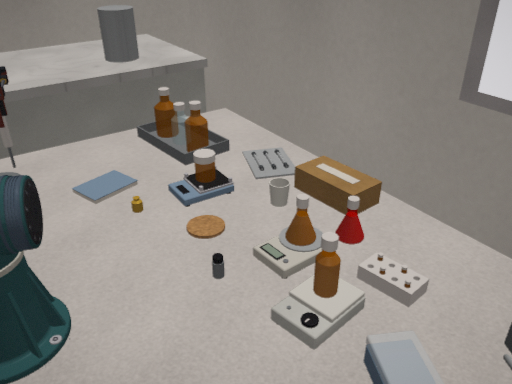

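View pics/wrist0.png

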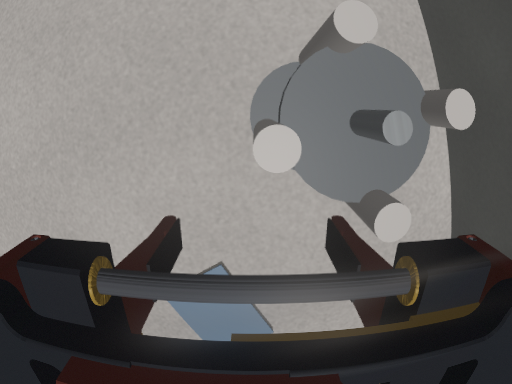

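The top view shows the balance with the flask at (304,180), the shaker with the jar at (150,190), the stirrer with the bottle at (380,210) and the mat at (222,230). The loose beaker is at (222,143), the vial at (290,258), the weight at (152,272) and the red flask decoy at (308,128). Next I'll measure these positions.

```bash
cat > h.py <<'E'
import numpy as np,cv2
def load(n): return dict(np.load(n))
def f(c): return 192/np.tan(np.radians(float(c["fov_y"]))/2)
def cloud(c):
    v,u=np.mgrid[0:384,0:512]; z=c["z_map"]
    P=np.stack([(u-c["cx"])/f(c)*z,(v-c["cy"])/f(c)*z,z],-1)
    return (P-c["t"])@c["R"]
def ray(c,u,v,h):
    d=np.array([(u-c["cx"])/f(c),(v-c["cy"])/f(c),1])@c["R"]; o=-c["R"].T@c["t"]
    return o+d*(h-o[2])/d[2]
def proj(c,X):
    p=c["R"]@np.array(X)+c["t"]; return c["cx"]+f(c)*p[0]/p[2],c["cy"]+f(c)*p[1]/p[2]
E
cat > m.py <<'E'
from h import *
import sys
k=sys.argv[1]
for n in ["top","side"]:
    c=load(f"{n}{k}.npz");W=cloud(c);col=c["color"].astype(int)
    ok=c["z_map"]>0
    print(n)
    # white cap tops: bright grey pixels
    wh=(col.min(-1)>110)&(col.max(-1)-col.min(-1)<35)&ok&(W[...,2]>.095)&(W[...,2]<.2)
    N,L,st,ce=cv2.connectedComponentsWithStats(wh.astype(np.uint8))
    for i in range(1,N):
        if st[i,4]<20: continue
        p=W[L==i];zt=np.percentile(p[:,2],90);t=p[p[:,2]>zt-.006]
        print(st[i],ce[i].round(1),"ztop",zt.round(4),"xy of top",((t[:,:2].min(0)+t[:,:2].max(0))/2).round(4),t[:,:2].mean(0).round(4),np.ptp(t[:,:2],axis=0).round(3))
E
python3 m.py 0
python3 - <<'E'
from h import *
c=load("top0.npz");W=cloud(c)
for n,(u,v) in dict(table=(260,330),mat=(222,230),pan=(287,180),stir=(362,200),stir2=(372,235),shak=(170,205),beaker=(222,143),vial=(290,258),wt=(152,272),box=(245,85),rack=(378,150),bluebox=(450,215),red=(313,119)).items(): print(n,W[v,u].round(3))
im=c["color"][...,::-1]
a=cv2.resize(im[130:280,110:230],None,fx=5,fy=4,interpolation=cv2.INTER_CUBIC)
cv2.imwrite("pics/zA.png",cv2.resize(im[150:250,125:245],(720,600),interpolation=cv2.INTER_CUBIC))
cv2.imwrite("pics/zB.png",cv2.resize(im[150:260,275:407],(720,600),interpolation=cv2.INTER_CUBIC))
E
```

```text
top
[307 114  11  11  98] [312.2 119. ] ztop 0.1123 xy of top [ 0.7777 -0.123 ] [ 0.7777 -0.1234] [0.027 0.026]
[ 20 133  17  17 220] [ 28.6 141.4] ztop 0.1788 xy of top [0.7112 0.5409] [0.7109 0.5401] [0.037 0.038]
[  0 142   4  14  43] [  1.2 148.4] ztop 0.1483 xy of top [0.7012 0.6254] [0.7009 0.6256] [0.031 0.01 ]
[  6 142  16  17 107] [ 15.3 148.5] ztop 0.1047 xy of top [0.7062 0.6305] [0.7086 0.6249] [0.036 0.034]
[499 142  13  18  63] [505.8 151.8] ztop 0.11 xy of top [ 0.6959 -0.5934] [ 0.6928 -0.5957] [0.042 0.029]
[303 170  12  12 111] [308.8 175.5] ztop 0.1572 xy of top [ 0.6313 -0.1069] [ 0.6313 -0.1075] [0.026 0.026]
[132 178  26  26 512] [144.5 190.4] ztop 0.1225 xy of top [0.6018 0.2883] [0.6011 0.288 ] [0.059 0.061]
[383 202  14  16 160] [389.6 209.8] ztop 0.1821 xy of top [ 0.5508 -0.2832] [ 0.5501 -0.2834] [0.029 0.03 ]
side
[ 134    4  378  116 7384] [320.3  51.4] ztop 0.1894 xy of top [1.4234 1.2594] [1.5844 1.0996] [0.409 2.149]
[   0   14  100   30 1760] [50.8 28.1] ztop 0.1876 xy of top [0.7296 2.301 ] [0.7401 2.2974] [0.506 0.079]
[   0   34  206   58 5627] [8
[... 780 characters left out ...]
628  -0.1086] [0.027 0.028]
[348 196  11  11  84] [353.7 200.1] ztop 0.1113 xy of top [ 0.7753 -0.1228] [ 0.774  -0.1245] [0.029 0.029]
[321 232  18  19 216] [330.2 239.7] ztop 0.181 xy of top [ 0.5474 -0.2823] [ 0.5465 -0.2848] [0.031 0.033]
[  0 252  21  20  57] [ 11.5 261.6] ztop 0.1935 xy of top [ 0.0444 -0.0476] [ 0.0462 -0.0493] [0.038 0.036]
table [ 0.232  0.008 -0.004]
mat [0.501 0.111 0.009]
pan [ 0.633 -0.064  0.046]
stir [ 0.579 -0.259  0.047]
stir2 [ 0.488 -0.285  0.039]
shak [0.568 0.245 0.042]
beaker [0.742 0.112 0.003]
vial [ 0.43  -0.07   0.053]
wt [0.394 0.289 0.043]
box [0.881 0.045 0.07 ]
rack [ 0.713 -0.308  0.035]
bluebox [ 0.539 -0.476  0.066]
red [ 0.777 -0.126  0.111]
```

View pics/zA.png

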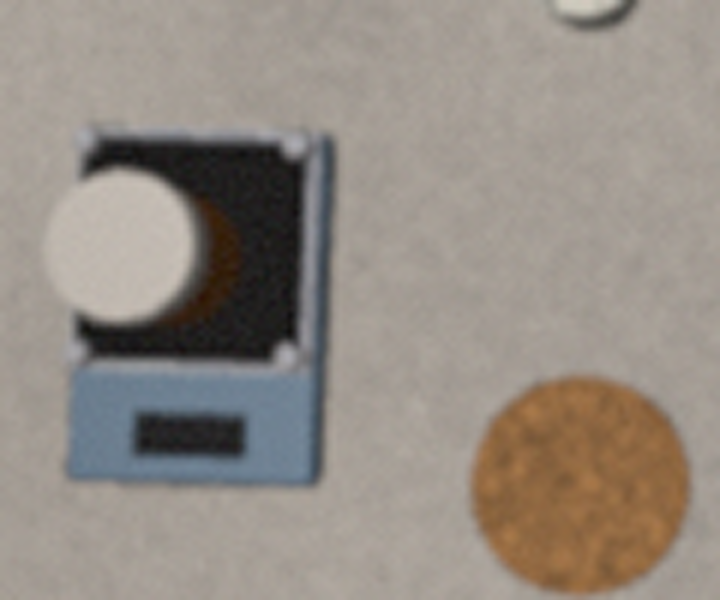

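View pics/zB.png

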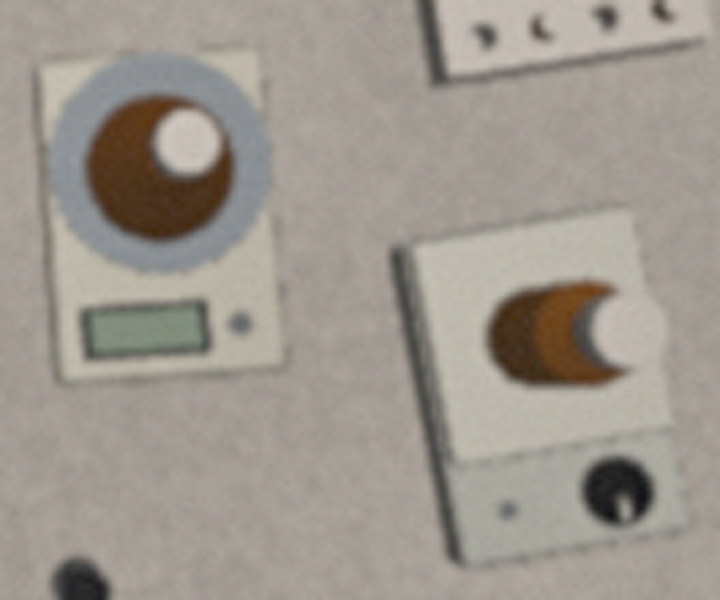

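The zooms show the pan, deck and plate clearly. I'll fit the plates with masks.

Run:
```python
from h import *
c=load("top0.npz");im=c["color"][...,::-1].copy();hsv=cv2.cvtColor(im,cv2.COLOR_BGR2HSV)
for p in [(287,180),(230,235),(362,195),(385,240),(172,205),(150,224),(300,210),(330,250)]: print(p,im[p[1],p[0]],hsv[p[1],p[0]])
def big(m,box):
    k=np.zeros_like(m);x0,y0,x1,y1=box;k[y0:y1,x0:x1]=m[y0:y1,x0:x1]
    cs,_=cv2.findContours(k.astype(np.uint8),cv2.RETR_EXTERNAL,cv2.CHAIN_APPROX_NONE)
    return max(cs,key=cv2.contourArea)
H,S,V=[hsv[...,i].astype(int) for i in range(3)]
b,g,r=[im[...,i].astype(int) for i in range(3)]
k=big((S>110)&(H<25),(195,205,250,255));e=cv2.fitEllipse(k);print("mat",e,ray(c,*e[0],.010).round(4))
k=big((b-r>8),(275,150,335,225));h=cv2.convexHull(k);e=cv2.fitEllipse(h);print("pan",e,ray(c,*e[0],.045).round(4))
k=big((V<60),(132,165,185,212));h=cv2.convexHull(k);e=cv2.minAreaRect(h);print("deck hull",e,ray(c,*e[0],.040).round(4))
# side
s=load("side0.npz");si=s["color"][...,::-1]
print(si[245,285],si[190,190],si[290,340],si[226,206])
cv2.imwrite("pics/zC.png",cv2.resize(si[215:345,235:375],(646,600),interpolation=cv2.INTER_CUBIC))
# depth-based shaker/stirrer case outlines
W=cloud(c)
for n,bx,zlo,zhi in [("stir",(340,175,408,262),.025,.06),("shak",(125,160,190,240),.025,.06),("bal",(270,150,335,228),.025,.06)]:
    x0,y0,x1,y1=bx;w=W[y0:y1,x0:x1].reshape(-1,3)
    m=(W[...,2]>zlo)&(c["z_map"]>0)
    k=big(m,bx);h=cv2.convexHull(k)
    P=np.array([W[q[0][1],q[0][0],:2] for q in h]);p=w[(w[:,2]>zlo)&(w[:,2]<zhi)][:,:2].astype(np.float32)*1000
    R=cv2.minAreaRect(p);print(n,R)
    bp=cv2.boxPoints(R)/1000;print(bp.round(3).tolist())
```

```text
(287, 180) [149 144 141] [109  14 149]
(230, 235) [ 65 106 145] [ 15 141 145]
(362, 195) [176 188 192] [ 23  21 192]
(385, 240) [39 35 36] [128  26  39]
(172, 205) [27 26 24] [100  28  27]
(150, 224) [39 41 39] [60 12 41]
(300, 210) [125 141 129] [ 53  29 141]
(330, 250) [155 162 169] [ 15  21 169]
mat ((221.3013153076172, 230.58090209960938), (33.90108871459961, 34.479312896728516), 22.236745834350586) [0.4997 0.1124 0.01  ]
pan ((289.10906982421875, 175.38343811035156), (7.237811088562012, 17.177743911743164), 15.24278450012207) [ 0.6451 -0.07    0.045 ]
deck hull ((156.0, 191.5), (35.0, 36.0), 90.0) [0.6043 0.2832 0.04  ]
[143 144 143] [153 136 118] [181 189 192] [ 79 125 168]
stir ((527.3931884765625, -292.4136047363281), (159.97938537597656, 112.76126861572266), 10.079604148864746)
[[0.4390000104904175, -0.25099998712539673], [0.45899999141693115, -0.3619999885559082], [0.6159999966621399, -0.33399999141693115], [0.5960000157356262, -0.22300000488758087]]
shak ((582.0746459960938, 283.15447998046875), (111.92576599121094, 159.60853576660156), 88.4382553100586)
[[0.5009999871253967, 0.2290000021457672], [0.6600000262260437, 0.22499999403953552], [0.6629999876022339, 0.3370000123977661], [0.5040000081062317, 0.3409999907016754]]
bal ((611.49951171875, -109.65159606933594), (159.87545776367188, 112.13837432861328), 3.6445510387420654)
[[0.527999997138977, -0.05900000035762787], [0.5350000262260437, -0.17100000381469727], [0.6949999928474426, -0.16099999845027924], [0.6880000233650208, -0.04899999871850014]]
```

View pics/zC.png

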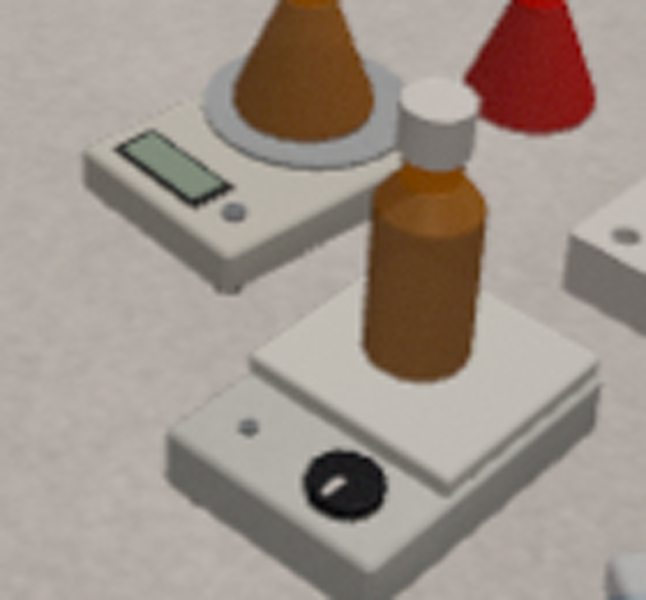

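The depth rectangles match the 160x112 mm cases, so the origins are:

| Item | x (m) | y (m) |
|---|---|---|
| stirrer | 0.550 | -0.288 |
| shaker | 0.605 | 0.282 |
| balance | 0.634 | -0.108 |
| mat | 0.499 | 0.112 |

Plan: bottle to mat, flask to stirrer, jar to balance, bottle to shaker. The tool yaw will be aligned with the world axes.

Request:
drive_tool:
  series:
    - {"travel": [-20,35,-5],"delta_rot": [0,0,7]}
    - {"travel": [-40,70,-10],"delta_rot": [0,0,15]}
    - {"travel": [-65,110,-15],"delta_rot": [0,0,23]}
    - {"travel": [-90,150,-20],"delta_rot": [0,0,31]}
    - {"travel": [-115,190,-25],"delta_rot": [0,0,39]}
    - {"travel": [-140,230,-30],"delta_rot": [0,0,47]}
    - {"travel": [-160,270,-35],"delta_rot": [0,0,55]}
    - {"travel": [-180,310,-40],"delta_rot": [0,0,63]}
    - {"travel": [-195,345,-40],"delta_rot": [0,0,71]}
    - {"travel": [-200,360,-40],"delta_rot": [0,0,75.7]}
  fingers: 0
  grip_force: 20

```text
clock: 1.15
tcp_pos: [0.4503, 0.2962, 0.2627]
orientation: [0.0, 1.0, -0.004, 0.001]
force: [-0.1, 0.4, 0.6]
finger_gap: 0.0879
```

Request:
drive_tool:
  series:
    - {"travel": [5,30,0],"delta_rot": [0,0,0]}
    - {"travel": [15,75,0],"delta_rot": [0,0,0]}
    - {"travel": [25,120,0],"delta_rot": [0,0,0]}
    - {"travel": [35,168,0],"delta_rot": [0,0,0]}
    - {"travel": [45,216,0],"delta_rot": [0,0,0]}
    - {"travel": [55,264,0],"delta_rot": [0,0,0]}
    - {"travel": [65,312,0],"delta_rot": [0,0,0]}
    - {"travel": [75,360,0],"delta_rot": [0,0,0]}
    - {"travel": [85,408,0],"delta_rot": [0,0,0]}
    - {"travel": [90,440,0],"delta_rot": [0,0,0]}

```text
clock: 2.15
tcp_pos: [0.538, -0.1448, 0.2625]
orientation: [0.0, 1.0, -0.001, 0.0]
force: [0.0, 0.4, 0.2]
finger_gap: 0.088
```

Request:
drive_tool:
  series:
    - {"travel": [3,40,0],"delta_rot": [0,0,0]}
    - {"travel": [6,75,0],"delta_rot": [0,0,0]}
    - {"travel": [9,105,0],"delta_rot": [0,0,0]}
    - {"travel": [11,128,0],"delta_rot": [0,0,0]}
    - {"travel": [11.5,138,0],"delta_rot": [0,0,0]}
    - {"travel": [11.5,141,0],"delta_rot": [0,0,0]}
    - {"travel": [11.5,141,0],"delta_rot": [0,0,0]}
    - {"travel": [11.5,141,0],"delta_rot": [0,0,0]}
    - {"travel": [11.5,141,0],"delta_rot": [0,0,0]}
    - {"travel": [11.5,141,0],"delta_rot": [0,0,0]}

```text
clock: 3.15
tcp_pos: [0.5492, -0.2816, 0.2629]
orientation: [0.0, 1.0, 0.0, 0.0]
force: [0.4, -0.0, 0.4]
finger_gap: 0.0879
```

Run:
```python
from workcell import manip
import cv2,numpy as np
s=manip.state();print(s["tcp_pos"],s["orientation"],s["joints"])
for n in ["wrist","side"]:
    c=manip.capture(n);np.savez(f"{n}1.npz",**c,p=s["tcp_pos"],q=s["orientation"])
    cv2.imwrite(f"pics/{n}1.png",c["color"][...,::-1])
```

```text
[ 0.54915559 -0.28156057  0.26287863] [2.82316068e-05 9.99999906e-01 4.30384061e-04 4.30271928e-05] [-5.85647789e-01  3.51668797e-01  1.41880734e+00  5.67369093e-07
  1.37101359e+00 -5.86508669e-01]
```

View pics/wrist1.png

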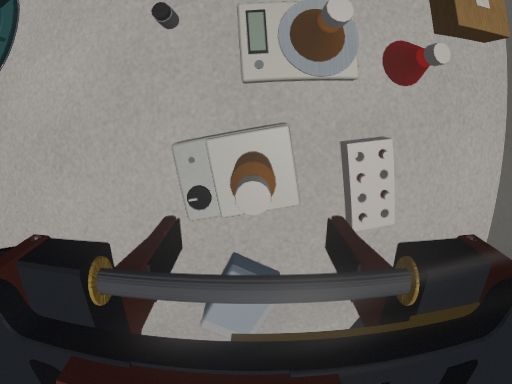

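View pics/side1.png

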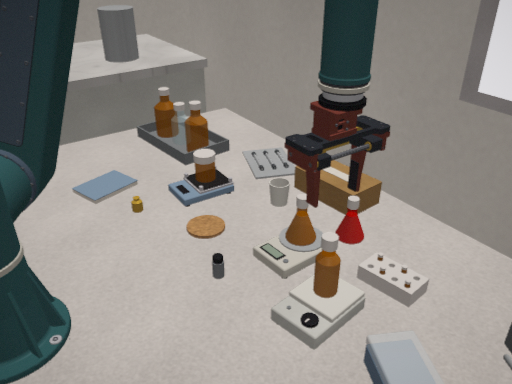

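The wrist picture shows the bottle cap at about (253,195), roughly centred between the fingers. I'll cast it to a plane with the fisheye model.

```bash
cat >> h.py <<'E'
from scipy.spatial.transform import Rotation as Ro
def wray(c,u,v,h):
    F=192/np.tan(np.radians(float(c["fov_y"]))/2)
    d=np.array([u-c["cx"],v-c["cy"]]);r=np.hypot(*d);th=r/F
    dc=np.r_[d/r*np.sin(th),np.cos(th)]
    q=c["q"];M=Ro.from_quat([q[1],q[2],q[3],q[0]]).as_matrix();E=c["hand_eye"]
    o=M@E[:3,3]+c["p"];D=M@E[:3,:3]@dc
    return o+D*(h-o[2])/D[2]
def caps(c,box,n=150):
    im=c["color"].astype(int);m=((im.min(-1)>n)&(np.ptp(im,axis=-1)<30)).astype(np.uint8)
    x0,y0,x1,y1=box;k=np.zeros_like(m);k[y0:y1,x0:x1]=m[y0:y1,x0:x1];return k
E
python3 - <<'E'
from h import *
s=load("side1.npz");print(proj(s,[.549,-.2816,.263]))
c=load("wrist1.npz");im=c["color"][...,::-1]
cv2.imwrite("pics/zD.png",cv2.resize(im[140:230,170:310],(700,450),interpolation=cv2.INTER_CUBIC))
cv2.imwrite("pics/zE.png",cv2.resize(im[0:90,230:370],(700,450),interpolation=cv2.INTER_CUBIC))
E
```

```text
(np.float64(333.1921395469587), np.float64(196.7204446610171))
```

View pics/zD.png

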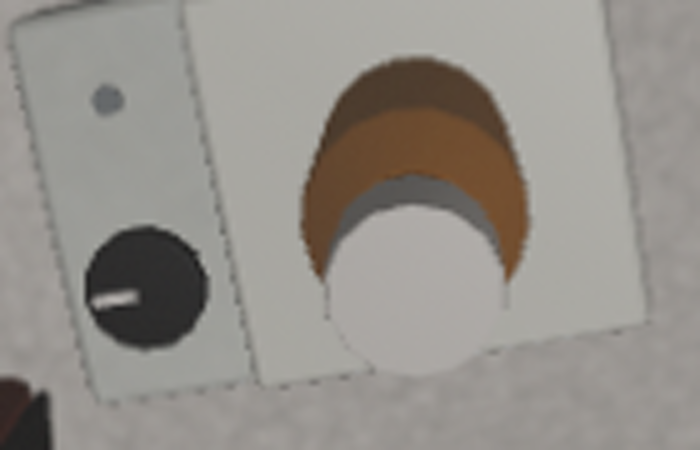

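View pics/zE.png

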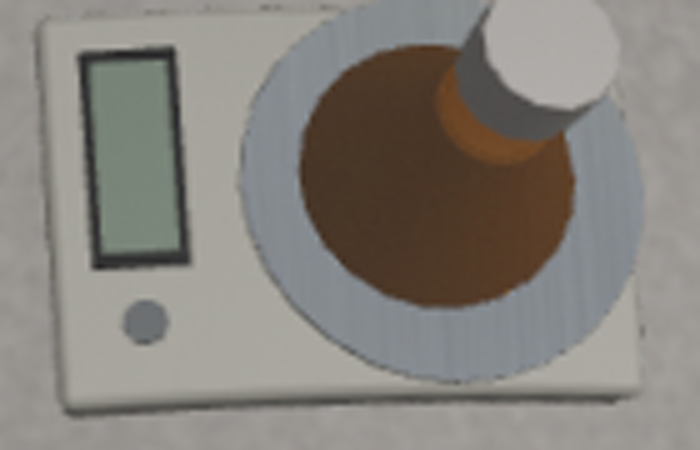

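Run:
```python
from h import *
c=load("wrist1.npz")
print("bottle",wray(c,253.1,197.9,.180).round(4),"flask",wray(c,340.3,9.5,.155).round(4),"pan",wray(c,318.3,37,.045).round(4))
# stirrer plate visible corners: edges
for u,v in [(170+183/5,140+0),(170+262/5,140+385/5),(170+648/5,140+322/5)]: print(wray(c,u,v,.05).round(4))
```

```text
bottle [ 0.5497 -0.2836  0.18  ] flask [ 0.6308 -0.1082  0.155 ] pan [ 0.633  -0.1092  0.045 ]
[ 0.4904 -0.2458  0.05  ]
[ 0.5085 -0.3495  0.05  ]
[ 0.6121 -0.3314  0.05  ]
```

All views agree within 2 mm: bottle (0.5495, -0.283), flask (0.630, -0.108). Descending on the bottle.

Request:
drive_tool:
  series:
    - {"travel": [0,0,8],"delta_rot": [0,0,0]}
    - {"travel": [0,1,24],"delta_rot": [0,0,0]}
    - {"travel": [0,1.5,44],"delta_rot": [0,0,0]}
    - {"travel": [0,1.5,64],"delta_rot": [0,0,0]}
    - {"travel": [0,1.5,84],"delta_rot": [0,0,0]}
    - {"travel": [0,1.5,100],"delta_rot": [0,0,0]}
    - {"travel": [0,1.5,110],"delta_rot": [0,0,0]}
    - {"travel": [0,1.5,114],"delta_rot": [0,0,0]}
    - {"travel": [0,1.5,114],"delta_rot": [0,0,0]}
    - {"travel": [0,1.5,114],"delta_rot": [0,0,0]}

```text
clock: 4.25
tcp_pos: [0.5496, -0.2843, 0.1494]
orientation: [0.0, 1.0, -0.0, 0.0]
force: [-0.5, 0.3, -0.1]
finger_gap: 0.0879
```

Request:
drive_tool:
  series:
    - {"travel": [0,0,0],"delta_rot": [0,0,0]}
    - {"travel": [0,0,0],"delta_rot": [0,0,0]}
    - {"travel": [0,0,0],"delta_rot": [0,0,0]}
    - {"travel": [0,0,0],"delta_rot": [0,0,0]}
    - {"travel": [0,0,0],"delta_rot": [0,0,0]}
    - {"travel": [0,0,0],"delta_rot": [0,0,0]}
    - {"travel": [0,0,0],"delta_rot": [0,0,0]}
    - {"travel": [0,0,0],"delta_rot": [0,0,0]}
    - {"travel": [0,0,0],"delta_rot": [0,0,0]}
    - {"travel": [0,0,0],"delta_rot": [0,0,0]}
  fingers: 1
  grip_force: 20

```text
clock: 5.25
tcp_pos: [0.549, -0.284, 0.1487]
orientation: [0.0, 1.0, -0.0, -0.0]
force: [-0.0, 0.3, -0.8]
finger_gap: 0.0317
```

Request:
drive_tool:
  series:
    - {"travel": [0,0,-3],"delta_rot": [0,0,0]}
    - {"travel": [0,0,-8],"delta_rot": [0,0,0]}
    - {"travel": [0,0,-16],"delta_rot": [0,0,0]}
    - {"travel": [0,0,-26],"delta_rot": [0,0,0]}
    - {"travel": [0,-4,-38],"delta_rot": [0,0,0]}
    - {"travel": [-2,-12,-49],"delta_rot": [0,0,0]}
    - {"travel": [-4,-24,-58],"delta_rot": [0,0,0]}
    - {"travel": [-6,-42,-65],"delta_rot": [0,0,0]}
    - {"travel": [-9,-64,-69],"delta_rot": [0,0,0]}
    - {"travel": [-12,-90,-70],"delta_rot": [0,0,0]}

```text
clock: 6.25
tcp_pos: [0.5369, -0.1922, 0.2196]
orientation: [0.0, 1.0, -0.0, 0.0]
force: [0.8, 0.3, -2.3]
finger_gap: 0.0319
```

Request:
drive_tool:
  series:
    - {"travel": [-4,-30,0],"delta_rot": [0,0,0]}
    - {"travel": [-8,-62,0],"delta_rot": [0,0,0]}
    - {"travel": [-12,-96,0],"delta_rot": [0,0,0]}
    - {"travel": [-16,-132,0],"delta_rot": [0,0,0]}
    - {"travel": [-20,-168,0],"delta_rot": [0,0,0]}
    - {"travel": [-25,-204,0],"delta_rot": [0,0,0]}
    - {"travel": [-29,-238,0],"delta_rot": [0,0,0]}
    - {"travel": [-33,-268,0],"delta_rot": [0,0,0]}
    - {"travel": [-36,-292,0],"delta_rot": [0,0,0]}
    - {"travel": [-38,-304,0],"delta_rot": [0,0,0]}

```text
clock: 7.25
tcp_pos: [0.4975, 0.1128, 0.2189]
orientation: [-0.0, 1.0, 0.001, -0.0]
force: [-0.4, -0.0, -2.3]
finger_gap: 0.0316
```

Request:
drive_tool:
  series:
    - {"travel": [0,0,6],"delta_rot": [0,0,0]}
    - {"travel": [0,0,18],"delta_rot": [0,0,0]}
    - {"travel": [0,0,35],"delta_rot": [0,0,0]}
    - {"travel": [0,0,54],"delta_rot": [0,0,0]}
    - {"travel": [0,0,72],"delta_rot": [0,0,0]}
    - {"travel": [0,0,86],"delta_rot": [0,0,0]}
    - {"travel": [0,0,96],"delta_rot": [0,0,0]}
    - {"travel": [0,0,102],"delta_rot": [0,0,0]}
    - {"travel": [0,0,104],"delta_rot": [0,0,0]}
    - {"travel": [0,0,105],"delta_rot": [0,0,0]}

```text
clock: 8.25
tcp_pos: [0.4994, 0.1098, 0.1137]
orientation: [0.0, 1.0, -0.0, 0.0]
force: [-0.6, -0.1, -2.7]
finger_gap: 0.0315
```

Request:
drive_tool:
  series:
    - {"travel": [0,0,0.5],"delta_rot": [0,0,0]}
    - {"travel": [0,0,1],"delta_rot": [0,0,0]}
    - {"travel": [0,0,1.5],"delta_rot": [0,0,0]}
    - {"travel": [0,0,2],"delta_rot": [0,0,0]}
    - {"travel": [0,0,2.5],"delta_rot": [0,0,0]}
    - {"travel": [0,0,3],"delta_rot": [0,0,0]}
    - {"travel": [0,0,3.5],"delta_rot": [0,0,0]}
    - {"travel": [0,0,4],"delta_rot": [0,0,0]}
    - {"travel": [0,0,4],"delta_rot": [0,0,0]}
    - {"travel": [0,0,4],"delta_rot": [0,0,0]}

```text
clock: 9.25
tcp_pos: [0.4992, 0.11, 0.1096]
orientation: [0.0, 1.0, -0.0, -0.0]
force: [0.1, 0.1, -2.5]
finger_gap: 0.0315
```

Run:
```python
from workcell import manip
import cv2,numpy as np
s=manip.state();print(s["tcp_pos"],s["force"])
c=manip.capture("side")
cv2.imwrite("pics/side2.png",c["color"][...,::-1])
```

```text
[0.49915415 0.11001642 0.10963325] [ 0.12776005  0.13199361 -2.51606209]
```

View pics/side2.png

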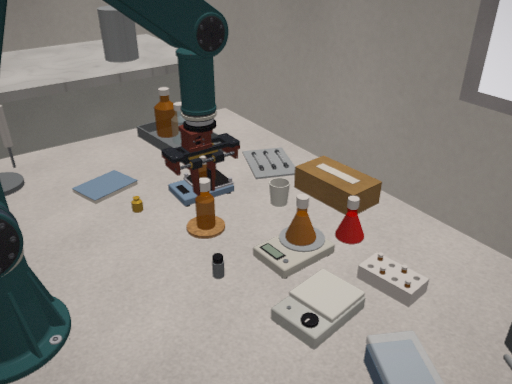

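The bottle (207,205) hangs upright just over the mat. Lowering to contact.

Request:
drive_tool:
  series:
    - {"travel": [0,0,0.3],"delta_rot": [0,0,0]}
    - {"travel": [0,0,0.6],"delta_rot": [0,0,0]}
    - {"travel": [0,0,0.9],"delta_rot": [0,0,0]}
    - {"travel": [0,0,1.2],"delta_rot": [0,0,0]}
    - {"travel": [0,0,1.4],"delta_rot": [0,0,0]}
    - {"travel": [0,0,1.5],"delta_rot": [0,0,0]}
    - {"travel": [0,0,1.5],"delta_rot": [0,0,0]}
    - {"travel": [0,0,1.5],"delta_rot": [0,0,0]}
    - {"travel": [0,0,1.5],"delta_rot": [0,0,0]}
    - {"travel": [0,0,1.5],"delta_rot": [0,0,0]}

```text
clock: 10.3
tcp_pos: [0.4993, 0.1101, 0.1086]
orientation: [0.0, 1.0, -0.0, 0.0]
force: [-1.4, -0.2, 5.8]
finger_gap: 0.0317
```

Contact (the force rose 8 N). Releasing.

Request:
drive_tool:
  series:
    - {"travel": [0,0,-0.3],"delta_rot": [0,0,0]}
    - {"travel": [0,0,-0.3],"delta_rot": [0,0,0]}
    - {"travel": [0,0,-0.3],"delta_rot": [0,0,0]}
    - {"travel": [0,0,-0.3],"delta_rot": [0,0,0]}
    - {"travel": [0,0,-0.3],"delta_rot": [0,0,0]}
    - {"travel": [0,0,-0.3],"delta_rot": [0,0,0]}
    - {"travel": [0,0,-0.3],"delta_rot": [0,0,0]}
    - {"travel": [0,0,-0.3],"delta_rot": [0,0,0]}
    - {"travel": [0,0,-0.3],"delta_rot": [0,0,0]}
    - {"travel": [0,0,-0.3],"delta_rot": [0,0,0]}
  fingers: 0

```text
clock: 11.3
tcp_pos: [0.4991, 0.11, 0.1085]
orientation: [0.0, 1.0, -0.0, -0.0]
force: [0.3, -0.0, -0.2]
finger_gap: 0.088
```

Request:
drive_tool:
  series:
    - {"travel": [0,0,-10],"delta_rot": [0,0,0]}
    - {"travel": [0,0,-30],"delta_rot": [0,0,0]}
    - {"travel": [0,0,-55],"delta_rot": [0,0,0]}
    - {"travel": [0,0,-80],"delta_rot": [0,0,0]}
    - {"travel": [15,25,-100],"delta_rot": [0,0,0]}
    - {"travel": [35,60,-105],"delta_rot": [0,0,0]}
    - {"travel": [60,100,-105],"delta_rot": [0,0,0]}
    - {"travel": [85,140,-105],"delta_rot": [0,0,0]}
    - {"travel": [108,180,-105],"delta_rot": [0,0,0]}
    - {"travel": [124,206,-105],"delta_rot": [0,0,0]}

```text
clock: 12.3
tcp_pos: [0.6246, -0.099, 0.2144]
orientation: [0.001, 1.0, -0.001, 0.001]
force: [-0.0, 0.0, -0.6]
finger_gap: 0.0879
```

Request:
drive_tool:
  series:
    - {"travel": [5,8,0],"delta_rot": [0,0,0]}
    - {"travel": [7,12,0],"delta_rot": [0,0,0]}
    - {"travel": [7,12,0],"delta_rot": [0,0,0]}
    - {"travel": [7,12,10],"delta_rot": [0,0,0]}
    - {"travel": [7,12,28],"delta_rot": [0,0,0]}
    - {"travel": [7,12,48],"delta_rot": [0,0,0]}
    - {"travel": [7,12,68],"delta_rot": [0,0,0]}
    - {"travel": [7,12,82],"delta_rot": [0,0,0]}
    - {"travel": [7,12,89],"delta_rot": [0,0,0]}
    - {"travel": [7,12,89],"delta_rot": [0,0,0]}

```text
clock: 13.3
tcp_pos: [0.6292, -0.1072, 0.1234]
orientation: [-0.0, 1.0, 0.0, -0.001]
force: [-0.8, -0.5, 0.8]
finger_gap: 0.0877
```

Run:
```python
from workcell import manip
import cv2,numpy as np
s=manip.state();print(s["tcp_pos"],s["force"])
c=manip.capture("wrist");cv2.imwrite("pics/wrist3.png",c["color"][...,::-1])
c=manip.capture("side");cv2.imwrite("pics/side3.png",c["color"][...,::-1])
```

```text
[ 0.62922048 -0.10718417  0.12344329] [-0.78039099 -0.46776958  0.78523645]
```

View pics/wrist3.png

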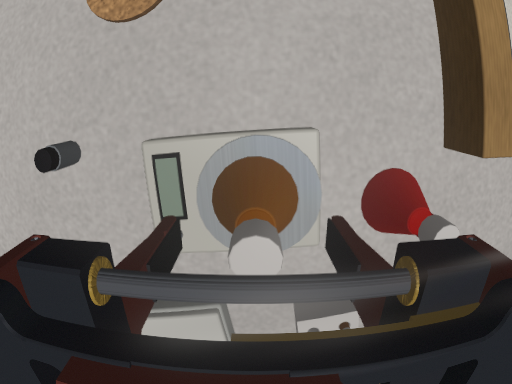

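View pics/side3.png

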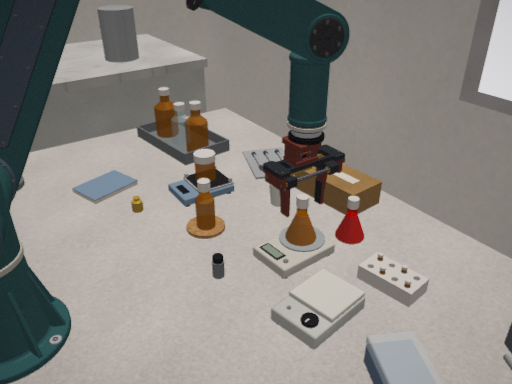

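The bottle stands on the mat at (206,205), and the fingers straddle the white stopper at (257,245 in the wrist view). Closing on it.

Request:
drive_tool:
  series:
    - {"travel": [0,0,0],"delta_rot": [0,0,0]}
    - {"travel": [0,0,0],"delta_rot": [0,0,0]}
    - {"travel": [0,0,0],"delta_rot": [0,0,0]}
    - {"travel": [0,0,0],"delta_rot": [0,0,0]}
    - {"travel": [0,0,0],"delta_rot": [0,0,0]}
    - {"travel": [0,0,0],"delta_rot": [0,0,0]}
    - {"travel": [0,0,0],"delta_rot": [0,0,0]}
    - {"travel": [0,0,0],"delta_rot": [0,0,0]}
    - {"travel": [0,0,0],"delta_rot": [0,0,0]}
    - {"travel": [0,0,0],"delta_rot": [0,0,0]}
  fingers: 1
  grip_force: 20

```text
clock: 14.4
tcp_pos: [0.6301, -0.108, 0.1244]
orientation: [0.0, 1.0, -0.0, -0.0]
force: [0.5, 1.2, -0.4]
finger_gap: 0.0277
```

Request:
drive_tool:
  series:
    - {"travel": [0,0,-3],"delta_rot": [0,0,0]}
    - {"travel": [0,0,-9],"delta_rot": [0,0,0]}
    - {"travel": [0,0,-18],"delta_rot": [0,0,0]}
    - {"travel": [-2,5,-28],"delta_rot": [0,0,0]}
    - {"travel": [-6,14,-37],"delta_rot": [0,0,0]}
    - {"travel": [-12,28,-43],"delta_rot": [0,0,0]}
    - {"travel": [-20,46,-45],"delta_rot": [0,0,0]}
    - {"travel": [-30,67,-45],"delta_rot": [0,0,0]}
    - {"travel": [-40,90,-45],"delta_rot": [0,0,0]}
    - {"travel": [-50,113,-45],"delta_rot": [0,0,0]}

```text
clock: 15.4
tcp_pos: [0.579, -0.2229, 0.17]
orientation: [0.0, 1.0, -0.0, 0.0]
force: [0.1, 0.0, -1.2]
finger_gap: 0.0273
```

Request:
drive_tool:
  series:
    - {"travel": [-10,22,0],"delta_rot": [0,0,0]}
    - {"travel": [-18,41,0],"delta_rot": [0,0,0]}
    - {"travel": [-25,55,0],"delta_rot": [0,0,0]}
    - {"travel": [-29,64,0],"delta_rot": [0,0,0]}
    - {"travel": [-30,67,3],"delta_rot": [0,0,0]}
    - {"travel": [-30,67,10],"delta_rot": [0,0,0]}
    - {"travel": [-30,67,19],"delta_rot": [0,0,0]}
    - {"travel": [-30,67,28],"delta_rot": [0,0,0]}
    - {"travel": [-30,67,34],"delta_rot": [0,0,0]}
    - {"travel": [-30,67,36],"delta_rot": [0,0,0]}

```text
clock: 16.4
tcp_pos: [0.5496, -0.2871, 0.1321]
orientation: [-0.001, 1.0, 0.0, -0.001]
force: [-0.8, -0.5, -1.3]
finger_gap: 0.0274
```

Request:
drive_tool:
  series:
    - {"travel": [0,0,0.5],"delta_rot": [0,0,0]}
    - {"travel": [0,0,1],"delta_rot": [0,0,0]}
    - {"travel": [0,0,1.5],"delta_rot": [0,0,0]}
    - {"travel": [0,0,2],"delta_rot": [0,0,0]}
    - {"travel": [0,0,2.5],"delta_rot": [0,0,0]}
    - {"travel": [0,0,3],"delta_rot": [0,0,0]}
    - {"travel": [0,0,3.4],"delta_rot": [0,0,0]}
    - {"travel": [0,0,3.7],"delta_rot": [0,0,0]}
    - {"travel": [0,0,3.7],"delta_rot": [0,0,0]}
    - {"travel": [0,0,3.7],"delta_rot": [0,0,0]}

```text
clock: 17.4
tcp_pos: [0.5501, -0.288, 0.1298]
orientation: [0.0, 1.0, -0.0, -0.0]
force: [0.1, 0.4, -2.4]
finger_gap: 0.0274
```

Request:
drive_tool:
  series:
    - {"travel": [0,0,0.3],"delta_rot": [0,0,0]}
    - {"travel": [0,0,0.6],"delta_rot": [0,0,0]}
    - {"travel": [0,0,0.9],"delta_rot": [0,0,0]}
    - {"travel": [0,0,1.1],"delta_rot": [0,0,0]}
    - {"travel": [0,0,1.1],"delta_rot": [0,0,0]}
    - {"travel": [0,0,1.1],"delta_rot": [0,0,0]}
    - {"travel": [0,0,1.1],"delta_rot": [0,0,0]}
    - {"travel": [0,0,1.1],"delta_rot": [0,0,0]}
    - {"travel": [0,0,1.1],"delta_rot": [0,0,0]}
    - {"travel": [0,0,1.1],"delta_rot": [0,0,0]}

```text
clock: 18.4
tcp_pos: [0.5502, -0.288, 0.1294]
orientation: [0.0, 1.0, -0.0, 0.0]
force: [-2.0, 0.7, 5.3]
finger_gap: 0.0275
```

Contact. Releasing.

Request:
drive_tool:
  series:
    - {"travel": [0,0,-0.3],"delta_rot": [0,0,0]}
    - {"travel": [0,0,-0.3],"delta_rot": [0,0,0]}
    - {"travel": [0,0,-0.3],"delta_rot": [0,0,0]}
    - {"travel": [0,0,-0.3],"delta_rot": [0,0,0]}
    - {"travel": [0,0,-0.3],"delta_rot": [0,0,0]}
    - {"travel": [0,0,-0.3],"delta_rot": [0,0,0]}
    - {"travel": [0,0,-0.3],"delta_rot": [0,0,0]}
    - {"travel": [0,0,-0.3],"delta_rot": [0,0,0]}
    - {"travel": [0,0,-0.3],"delta_rot": [0,0,0]}
    - {"travel": [0,0,-0.3],"delta_rot": [0,0,0]}
  fingers: 0

```text
clock: 19.4
tcp_pos: [0.5501, -0.288, 0.129]
orientation: [0.0, 1.0, -0.0, -0.0]
force: [-0.6, -1.0, 0.1]
finger_gap: 0.088
```

Request:
drive_tool:
  series:
    - {"travel": [0,0,-10],"delta_rot": [0,0,0]}
    - {"travel": [0,0,-30],"delta_rot": [0,0,0]}
    - {"travel": [0,0,-55],"delta_rot": [0,0,0]}
    - {"travel": [0,-10,-78],"delta_rot": [0,0,0]}
    - {"travel": [0,-35,-90],"delta_rot": [0,0,0]}
    - {"travel": [5,-70,-90],"delta_rot": [0,0,0]}
    - {"travel": [10,-110,-90],"delta_rot": [0,0,0]}
    - {"travel": [15,-155,-90],"delta_rot": [0,0,0]}
    - {"travel": [20,-200,-90],"delta_rot": [0,0,0]}
    - {"travel": [25,-245,-90],"delta_rot": [0,0,0]}

```text
clock: 20.4
tcp_pos: [0.5753, -0.0414, 0.22]
orientation: [0.0, 1.0, -0.0, 0.001]
force: [0.8, 0.1, -0.1]
finger_gap: 0.0876
```

Request:
drive_tool:
  series:
    - {"travel": [3,-45,0],"delta_rot": [0,0,0]}
    - {"travel": [6,-90,0],"delta_rot": [0,0,0]}
    - {"travel": [9,-135,0],"delta_rot": [0,0,0]}
    - {"travel": [12,-180,0],"delta_rot": [0,0,0]}
    - {"travel": [15,-225,0],"delta_rot": [0,0,0]}
    - {"travel": [18,-265,0],"delta_rot": [0,0,0]}
    - {"travel": [21,-300,0],"delta_rot": [0,0,0]}
    - {"travel": [23,-321,0],"delta_rot": [0,0,0]}
    - {"travel": [24,-331,0],"delta_rot": [0,0,0]}
    - {"travel": [24,-331,0],"delta_rot": [0,0,0]}

```text
clock: 21.4
tcp_pos: [0.5993, 0.2885, 0.2191]
orientation: [0.0, 1.0, 0.0, 0.0]
force: [-0.0, -1.4, -0.6]
finger_gap: 0.0876
```

Run:
```python
from workcell import manip
import cv2,numpy as np
s=manip.state();print(s["tcp_pos"],s["orientation"],s["force"])
c=manip.capture("wrist");np.savez("wrist4.npz",**c,p=s["tcp_pos"],q=s["orientation"]);cv2.imwrite("pics/wrist4.png",c["color"][...,::-1])
c=manip.capture("side");np.savez("side4.npz",**c);cv2.imwrite("pics/side4.png",c["color"][...,::-1])
```

```text
[0.59929576 0.28848109 0.21907049] [1.44920146e-04 9.99999889e-01 4.40685535e-04 7.76350509e-05] [-0.00917115 -1.37611116 -0.58188407]
```

View pics/wrist4.png

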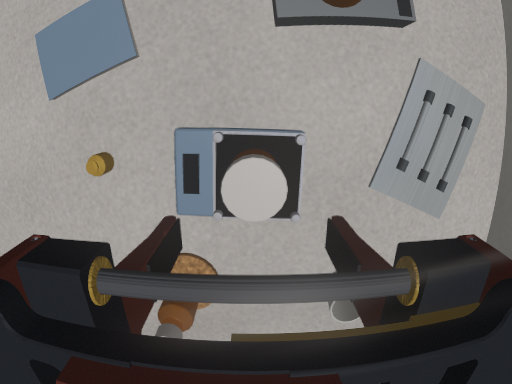

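View pics/side4.png

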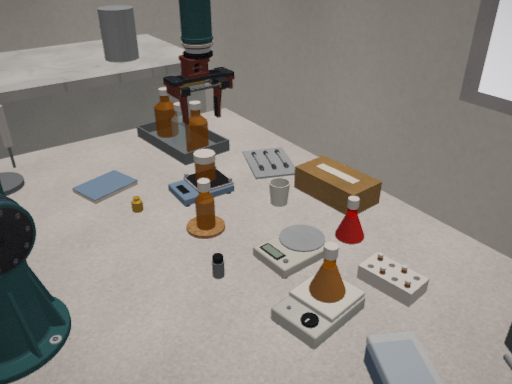

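The flask stands upright on the stirrer plate at (329,275). In the wrist view the jar cap is centred at (254,188), with the studs at (218,137), (301,141), (296,217) and (218,216).

Run:
```python
from h import *
c=load("wrist4.npz")
print("jar",wray(c,254,188,.120).round(4))
S=np.array([wray(c,u,v,.05) for u,v in [(218,137),(301,141),(296,217),(218,216)]]);print(S.round(4),S.mean(0).round(4))
```

```text
jar [0.6006 0.291  0.12  ]
[[0.5605 0.3315 0.05  ]
 [0.6537 0.3275 0.05  ]
 [0.6513 0.2369 0.05  ]
 [0.5581 0.238  0.05  ]] [0.6059 0.2835 0.05  ]
```

Request:
drive_tool:
  series:
    - {"travel": [0.5,-1,8],"delta_rot": [0,0,0]}
    - {"travel": [0.5,-1,24],"delta_rot": [0,0,0]}
    - {"travel": [0.5,-1,46],"delta_rot": [0,0,0]}
    - {"travel": [0.5,-1,68],"delta_rot": [0,0,0]}
    - {"travel": [0.5,-1,90],"delta_rot": [0,0,0]}
    - {"travel": [0.5,-1,108],"delta_rot": [0,0,0]}
    - {"travel": [0.5,-1,120],"delta_rot": [0,0,0]}
    - {"travel": [0.5,-1,127],"delta_rot": [0,0,0]}
    - {"travel": [0.5,-1,129],"delta_rot": [0,0,0]}
    - {"travel": [0.5,-1,129],"delta_rot": [0,0,0]}

```text
clock: 22.5
tcp_pos: [0.6001, 0.2889, 0.0902]
orientation: [-0.0, 1.0, -0.0, 0.0]
force: [-0.1, 0.9, 0.5]
finger_gap: 0.0881
```

Request:
drive_tool:
  series:
    - {"travel": [0,0,0],"delta_rot": [0,0,0]}
    - {"travel": [0,0,0],"delta_rot": [0,0,0]}
    - {"travel": [0,0,0],"delta_rot": [0,0,0]}
    - {"travel": [0,0,0],"delta_rot": [0,0,0]}
    - {"travel": [0,0,0],"delta_rot": [0,0,0]}
    - {"travel": [0,0,0],"delta_rot": [0,0,0]}
    - {"travel": [0,0,0],"delta_rot": [0,0,0]}
    - {"travel": [0,0,0],"delta_rot": [0,0,0]}
    - {"travel": [0,0,0],"delta_rot": [0,0,0]}
    - {"travel": [0,0,0],"delta_rot": [0,0,0]}
  fingers: 1
  grip_force: 20

```text
clock: 23.5
tcp_pos: [0.5999, 0.2892, 0.0904]
orientation: [-0.0, 1.0, -0.0, 0.0]
force: [-0.9, -0.2, 5.6]
finger_gap: 0.0615
```

Request:
drive_tool:
  series:
    - {"travel": [0,0,-3],"delta_rot": [0,0,0]}
    - {"travel": [0,0,-8],"delta_rot": [0,0,0]}
    - {"travel": [0,0,-16],"delta_rot": [0,0,0]}
    - {"travel": [0,0,-27],"delta_rot": [0,0,0]}
    - {"travel": [0,0,-40],"delta_rot": [0,0,0]}
    - {"travel": [0,3,-53],"delta_rot": [0,0,0]}
    - {"travel": [1,10,-64],"delta_rot": [0,0,0]}
    - {"travel": [2,22,-71],"delta_rot": [0,0,0]}
    - {"travel": [3,40,-74],"delta_rot": [0,0,0]}
    - {"travel": [5,64,-75],"delta_rot": [0,0,0]}

```text
clock: 24.5
tcp_pos: [0.6047, 0.2237, 0.1654]
orientation: [0.0, 1.0, 0.0, 0.0]
force: [0.3, -0.4, -1.0]
finger_gap: 0.0613
```

Request:
drive_tool:
  series:
    - {"travel": [2,28,0],"delta_rot": [0,0,0]}
    - {"travel": [5,60,0],"delta_rot": [0,0,0]}
    - {"travel": [8,95,0],"delta_rot": [0,0,0]}
    - {"travel": [11,132,0],"delta_rot": [0,0,0]}
    - {"travel": [15,170,0],"delta_rot": [0,0,0]}
    - {"travel": [19,208,0],"delta_rot": [0,0,0]}
    - {"travel": [23,246,0],"delta_rot": [0,0,0]}
    - {"travel": [26,282,0],"delta_rot": [0,0,0]}
    - {"travel": [28,312,0],"delta_rot": [0,0,0]}
    - {"travel": [29,328,0],"delta_rot": [0,0,0]}

```text
clock: 25.5
tcp_pos: [0.6327, -0.1068, 0.1646]
orientation: [0.0, 1.0, -0.002, -0.0]
force: [-0.5, 0.8, -0.7]
finger_gap: 0.0616
```

Request:
drive_tool:
  series:
    - {"travel": [0,4,0],"delta_rot": [0,0,0]}
    - {"travel": [0,5,3],"delta_rot": [0,0,0]}
    - {"travel": [0,5,10],"delta_rot": [0,0,0]}
    - {"travel": [0,5,20],"delta_rot": [0,0,0]}
    - {"travel": [0,5,32],"delta_rot": [0,0,0]}
    - {"travel": [0,5,44],"delta_rot": [0,0,0]}
    - {"travel": [0,5,54],"delta_rot": [0,0,0]}
    - {"travel": [0,5,61],"delta_rot": [0,0,0]}
    - {"travel": [0,5,65],"delta_rot": [0,0,0]}
    - {"travel": [0,5,66],"delta_rot": [0,0,0]}

```text
clock: 26.5
tcp_pos: [0.6334, -0.1079, 0.0984]
orientation: [-0.0, 1.0, -0.0, -0.0]
force: [0.4, -0.2, -1.9]
finger_gap: 0.0616
```

Request:
drive_tool:
  series:
    - {"travel": [0,0,0.5],"delta_rot": [0,0,0]}
    - {"travel": [0,0,1],"delta_rot": [0,0,0]}
    - {"travel": [0,0,1.5],"delta_rot": [0,0,0]}
    - {"travel": [0,0,2],"delta_rot": [0,0,0]}
    - {"travel": [0,0,2.4],"delta_rot": [0,0,0]}
    - {"travel": [0,0,2.8],"delta_rot": [0,0,0]}
    - {"travel": [0,0,3.1],"delta_rot": [0,0,0]}
    - {"travel": [0,0,3.1],"delta_rot": [0,0,0]}
    - {"travel": [0,0,3.1],"delta_rot": [0,0,0]}
    - {"travel": [0,0,3.1],"delta_rot": [0,0,0]}

```text
clock: 27.5
tcp_pos: [0.6336, -0.108, 0.0959]
orientation: [0.0, 1.0, -0.0, -0.0]
force: [0.4, 0.1, -1.5]
finger_gap: 0.0618
```

Request:
drive_tool:
  series:
    - {"travel": [0,0,0.3],"delta_rot": [0,0,0]}
    - {"travel": [0,0,0.6],"delta_rot": [0,0,0]}
    - {"travel": [0,0,0.9],"delta_rot": [0,0,0]}
    - {"travel": [0,0,1.1],"delta_rot": [0,0,0]}
    - {"travel": [0,0,1.1],"delta_rot": [0,0,0]}
    - {"travel": [0,0,1.1],"delta_rot": [0,0,0]}
    - {"travel": [0,0,1.1],"delta_rot": [0,0,0]}
    - {"travel": [0,0,1.1],"delta_rot": [0,0,0]}
    - {"travel": [0,0,1.1],"delta_rot": [0,0,0]}
    - {"travel": [0,0,1.1],"delta_rot": [0,0,0]}

```text
clock: 28.5
tcp_pos: [0.6336, -0.1081, 0.0954]
orientation: [0.0, 1.0, -0.0, 0.0]
force: [-1.4, 0.3, 5.9]
finger_gap: 0.0616
```

Request:
drive_tool:
  series:
    - {"travel": [0,0,-0.3],"delta_rot": [0,0,0]}
    - {"travel": [0,0,-0.3],"delta_rot": [0,0,0]}
    - {"travel": [0,0,-0.3],"delta_rot": [0,0,0]}
    - {"travel": [0,0,-0.3],"delta_rot": [0,0,0]}
    - {"travel": [0,0,-0.3],"delta_rot": [0,0,0]}
    - {"travel": [0,0,-0.3],"delta_rot": [0,0,0]}
    - {"travel": [0,0,-0.3],"delta_rot": [0,0,0]}
    - {"travel": [0,0,-0.3],"delta_rot": [0,0,0]}
    - {"travel": [0,0,-0.3],"delta_rot": [0,0,0]}
    - {"travel": [0,0,-0.3],"delta_rot": [0,0,0]}
  fingers: 0

```text
clock: 29.5
tcp_pos: [0.6336, -0.108, 0.0951]
orientation: [0.0, 1.0, -0.0, -0.0]
force: [0.3, 0.4, -0.1]
finger_gap: 0.0871
```

Request:
drive_tool:
  series:
    - {"travel": [0,0,-10],"delta_rot": [0,0,0]}
    - {"travel": [0,0,-30],"delta_rot": [0,0,0]}
    - {"travel": [0,0,-55],"delta_rot": [0,0,0]}
    - {"travel": [0,0,-80],"delta_rot": [0,0,0]}
    - {"travel": [-15,-24,-98],"delta_rot": [0,0,0]}
    - {"travel": [-37,-60,-105],"delta_rot": [0,0,0]}
    - {"travel": [-62,-100,-105],"delta_rot": [0,0,0]}
    - {"travel": [-90,-145,-105],"delta_rot": [0,0,0]}
    - {"travel": [-115,-185,-105],"delta_rot": [0,0,0]}
    - {"travel": [-130,-211,-105],"delta_rot": [0,0,0]}

```text
clock: 30.5
tcp_pos: [0.5012, 0.1054, 0.2008]
orientation: [-0.0, 1.0, 0.0, -0.0]
force: [-0.1, -0.0, -0.7]
finger_gap: 0.0877
```

Request:
drive_tool:
  series:
    - {"travel": [-3,-5,0],"delta_rot": [0,0,0]}
    - {"travel": [-4.5,-7,0],"delta_rot": [0,0,0]}
    - {"travel": [-4.5,-7,0],"delta_rot": [0,0,0]}
    - {"travel": [-4.5,-7,0],"delta_rot": [0,0,0]}
    - {"travel": [-4.5,-7,0],"delta_rot": [0,0,0]}
    - {"travel": [-4.5,-7,0],"delta_rot": [0,0,0]}
    - {"travel": [-4.5,-7,0],"delta_rot": [0,0,0]}
    - {"travel": [-4.5,-7,0],"delta_rot": [0,0,0]}
    - {"travel": [-4.5,-7,0],"delta_rot": [0,0,0]}
    - {"travel": [-4.5,-7,0],"delta_rot": [0,0,0]}

```text
clock: 31.5
tcp_pos: [0.4992, 0.11, 0.2001]
orientation: [0.0, 1.0, -0.0, -0.0]
force: [-0.0, -0.4, 0.6]
finger_gap: 0.0881
```

Run:
```python
from workcell import manip
import cv2,numpy as np
s=manip.state();print(s["tcp_pos"],s["orientation"],s["force"])
c=manip.capture("wrist");np.savez("wrist5.npz",**c,p=s["tcp_pos"],q=s["orientation"]);cv2.imwrite("pics/wrist5.png",c["color"][...,::-1])
c=manip.capture("side");np.savez("side5.npz",**c);cv2.imwrite("pics/side5.png",c["color"][...,::-1])
```

```text
[0.49916964 0.11002426 0.20006538] [ 6.08911648e-05  9.99999992e-01 -1.09948185e-04 -1.47938962e-05] [-0.00955472 -0.36304283  0.57055553]
```

View pics/wrist5.png

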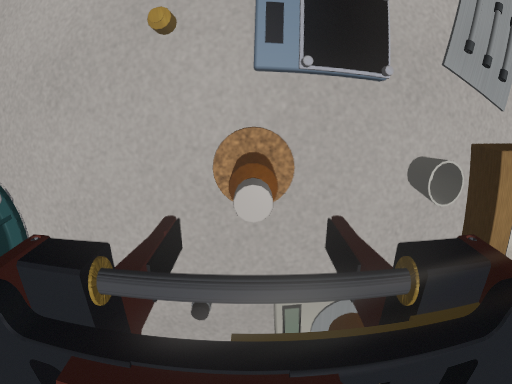

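View pics/side5.png

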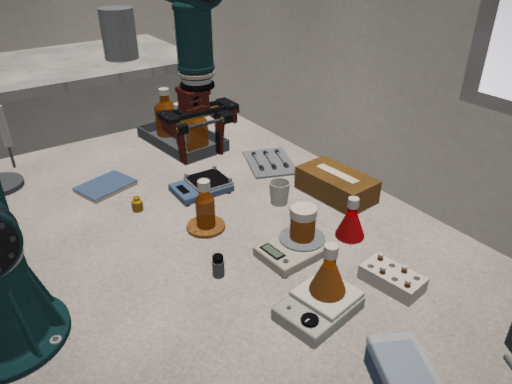

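The jar stands on the pan at (303,225), the bottle is on the mat with its cap centred at (253,201), and the bystanders are undisturbed. Fetching the bottle.

Request:
drive_tool:
  series:
    - {"travel": [0,0,6],"delta_rot": [0,0,0]}
    - {"travel": [0,0,18],"delta_rot": [0,0,0]}
    - {"travel": [0,0,34],"delta_rot": [0,0,0]}
    - {"travel": [0,0,50],"delta_rot": [0,0,0]}
    - {"travel": [0,0,66],"delta_rot": [0,0,0]}
    - {"travel": [0,0,79],"delta_rot": [0,0,0]}
    - {"travel": [0,0,87],"delta_rot": [0,0,0]}
    - {"travel": [0,0,91],"delta_rot": [0,0,0]}
    - {"travel": [0,0,91],"delta_rot": [0,0,0]}
    - {"travel": [0,0,91],"delta_rot": [0,0,0]}

```text
clock: 32.6
tcp_pos: [0.4995, 0.1101, 0.1093]
orientation: [0.0, 1.0, -0.0, 0.0]
force: [-0.1, 0.7, 0.1]
finger_gap: 0.0877
```

Request:
drive_tool:
  series:
    - {"travel": [0,0,0],"delta_rot": [0,0,0]}
    - {"travel": [0,0,0],"delta_rot": [0,0,0]}
    - {"travel": [0,0,0],"delta_rot": [0,0,0]}
    - {"travel": [0,0,0],"delta_rot": [0,0,0]}
    - {"travel": [0,0,0],"delta_rot": [0,0,0]}
    - {"travel": [0,0,0],"delta_rot": [0,0,0]}
    - {"travel": [0,0,0],"delta_rot": [0,0,0]}
    - {"travel": [0,0,0],"delta_rot": [0,0,0]}
    - {"travel": [0,0,0],"delta_rot": [0,0,0]}
    - {"travel": [0,0,0],"delta_rot": [0,0,0]}
  fingers: 1
  grip_force: 20

```text
clock: 33.6
tcp_pos: [0.4991, 0.11, 0.109]
orientation: [0.0, 1.0, -0.0, -0.0]
force: [-0.8, 0.3, 0.9]
finger_gap: 0.0315
```

Request:
drive_tool:
  series:
    - {"travel": [0,0,-3],"delta_rot": [0,0,0]}
    - {"travel": [0,0,-9],"delta_rot": [0,0,0]}
    - {"travel": [0,0,-19],"delta_rot": [0,0,0]}
    - {"travel": [0,0,-32],"delta_rot": [0,0,0]}
    - {"travel": [0,0,-46],"delta_rot": [0,0,0]}
    - {"travel": [2,-3,-59],"delta_rot": [0,0,0]}
    - {"travel": [6,-10,-70],"delta_rot": [0,0,0]}
    - {"travel": [13,-21,-77],"delta_rot": [0,0,0]}
    - {"travel": [22,-36,-80],"delta_rot": [0,0,0]}
    - {"travel": [33,-54,-80],"delta_rot": [0,0,0]}

```text
clock: 34.6
tcp_pos: [0.5331, 0.1652, 0.1899]
orientation: [-0.0, 1.0, -0.0, 0.001]
force: [1.0, 0.0, -1.9]
finger_gap: 0.0319
```

Request:
drive_tool:
  series:
    - {"travel": [12,-20,0],"delta_rot": [0,0,0]}
    - {"travel": [24,-40,0],"delta_rot": [0,0,0]}
    - {"travel": [36,-60,0],"delta_rot": [0,0,0]}
    - {"travel": [48,-79,0],"delta_rot": [0,0,0]}
    - {"travel": [58,-96,0],"delta_rot": [0,0,0]}
    - {"travel": [66,-109,0],"delta_rot": [0,0,0]}
    - {"travel": [71,-116,0],"delta_rot": [0,0,0]}
    - {"travel": [73,-119,0],"delta_rot": [0,0,0]}
    - {"travel": [73,-119,0],"delta_rot": [0,0,0]}
    - {"travel": [73,-119,0],"delta_rot": [0,0,0]}

```text
clock: 35.6
tcp_pos: [0.6047, 0.2826, 0.1889]
orientation: [0.0, 1.0, -0.0, -0.0]
force: [0.3, -0.3, -2.3]
finger_gap: 0.032
```

Request:
drive_tool:
  series:
    - {"travel": [0,0,3],"delta_rot": [0,0,0]}
    - {"travel": [0,0,9],"delta_rot": [0,0,0]}
    - {"travel": [0,0,18],"delta_rot": [0,0,0]}
    - {"travel": [0,0,27],"delta_rot": [0,0,0]}
    - {"travel": [0,0,36],"delta_rot": [0,0,0]}
    - {"travel": [0,0,42],"delta_rot": [0,0,0]}
    - {"travel": [0,0,45],"delta_rot": [0,0,0]}
    - {"travel": [0,0,47],"delta_rot": [0,0,0]}
    - {"travel": [0,0,47],"delta_rot": [0,0,0]}
    - {"travel": [0,0,47],"delta_rot": [0,0,0]}

```text
clock: 36.6
tcp_pos: [0.6055, 0.2831, 0.1424]
orientation: [-0.0, 1.0, -0.0, 0.0]
force: [0.3, 0.4, -1.9]
finger_gap: 0.0317
```

Request:
drive_tool:
  series:
    - {"travel": [0,0,0.5],"delta_rot": [0,0,0]}
    - {"travel": [0,0,1],"delta_rot": [0,0,0]}
    - {"travel": [0,0,1.5],"delta_rot": [0,0,0]}
    - {"travel": [0,0,2],"delta_rot": [0,0,0]}
    - {"travel": [0,0,2.4],"delta_rot": [0,0,0]}
    - {"travel": [0,0,2.8],"delta_rot": [0,0,0]}
    - {"travel": [0,0,2.8],"delta_rot": [0,0,0]}
    - {"travel": [0,0,2.8],"delta_rot": [0,0,0]}
    - {"travel": [0,0,2.8],"delta_rot": [0,0,0]}
    - {"travel": [0,0,2.8],"delta_rot": [0,0,0]}

```text
clock: 37.6
tcp_pos: [0.6052, 0.283, 0.1393]
orientation: [0.0, 1.0, -0.0, 0.0]
force: [-0.3, 0.4, -2.5]
finger_gap: 0.0314
```

Request:
drive_tool:
  series:
    - {"travel": [0,0,0.3],"delta_rot": [0,0,0]}
    - {"travel": [0,0,0.6],"delta_rot": [0,0,0]}
    - {"travel": [0,0,0.9],"delta_rot": [0,0,0]}
    - {"travel": [0,0,1.1],"delta_rot": [0,0,0]}
    - {"travel": [0,0,1.1],"delta_rot": [0,0,0]}
    - {"travel": [0,0,1.1],"delta_rot": [0,0,0]}
    - {"travel": [0,0,1.1],"delta_rot": [0,0,0]}
    - {"travel": [0,0,1.1],"delta_rot": [0,0,0]}
    - {"travel": [0,0,1.1],"delta_rot": [0,0,0]}
    - {"travel": [0,0,1.1],"delta_rot": [0,0,0]}

```text
clock: 38.6
tcp_pos: [0.6054, 0.2831, 0.139]
orientation: [-0.0, 1.0, -0.0, 0.0]
force: [-2.7, -0.1, 6.2]
finger_gap: 0.0317
```

Contact. Releasing and retreating, up first and then toward the base side.

Request:
drive_tool:
  series:
    - {"travel": [0,0,-0.3],"delta_rot": [0,0,0]}
    - {"travel": [0,0,-0.3],"delta_rot": [0,0,0]}
    - {"travel": [0,0,-0.3],"delta_rot": [0,0,0]}
    - {"travel": [0,0,-0.3],"delta_rot": [0,0,0]}
    - {"travel": [0,0,-0.3],"delta_rot": [0,0,0]}
    - {"travel": [0,0,-0.3],"delta_rot": [0,0,0]}
    - {"travel": [0,0,-0.3],"delta_rot": [0,0,0]}
    - {"travel": [0,0,-0.3],"delta_rot": [0,0,0]}
    - {"travel": [0,0,-0.3],"delta_rot": [0,0,0]}
    - {"travel": [0,0,-0.3],"delta_rot": [0,0,0]}
  fingers: 0

```text
clock: 39.6
tcp_pos: [0.6052, 0.283, 0.1384]
orientation: [0.0, 1.0, -0.0, -0.0]
force: [0.0, 0.1, 0.1]
finger_gap: 0.0877
```

Request:
drive_tool:
  series:
    - {"travel": [0,0,-10],"delta_rot": [0,0,0]}
    - {"travel": [0,0,-30],"delta_rot": [0,0,0]}
    - {"travel": [0,0,-55],"delta_rot": [0,0,0]}
    - {"travel": [0,0,-80],"delta_rot": [0,0,0]}
    - {"travel": [0,0,-100],"delta_rot": [0,0,0]}
    - {"travel": [-20,-20,-110],"delta_rot": [0,0,0]}
    - {"travel": [-50,-50,-110],"delta_rot": [0,0,0]}
    - {"travel": [-80,-80,-110],"delta_rot": [0,0,0]}
    - {"travel": [-110,-110,-110],"delta_rot": [0,0,0]}
    - {"travel": [-140,-140,-110],"delta_rot": [0,0,0]}

```text
clock: 40.6
tcp_pos: [0.4642, 0.4241, 0.2495]
orientation: [-0.0, 1.0, -0.0, 0.0]
force: [-0.2, -0.9, 0.2]
finger_gap: 0.0878
```

Request:
drive_tool:
  series:
    - {"travel": [-40,-25,0],"delta_rot": [0,0,0]}
    - {"travel": [-80,-50,0],"delta_rot": [0,0,0]}
    - {"travel": [-115,-70,0],"delta_rot": [0,0,0]}
    - {"travel": [-140,-85,0],"delta_rot": [0,0,0]}
    - {"travel": [-155,-95,0],"delta_rot": [0,0,0]}
    - {"travel": [-160,-100,0],"delta_rot": [0,0,0]}
    - {"travel": [-160,-100,0],"delta_rot": [0,0,0]}
    - {"travel": [-160,-100,0],"delta_rot": [0,0,0]}
    - {"travel": [-160,-100,0],"delta_rot": [0,0,0]}
    - {"travel": [-160,-100,0],"delta_rot": [0,0,0]}

```text
clock: 41.6
tcp_pos: [0.3063, 0.5225, 0.2483]
orientation: [0.0, 1.0, -0.001, 0.0]
force: [0.2, -1.0, 1.2]
finger_gap: 0.0877
```

```bash
python3 - <<'E'
from workcell import manip
import cv2,numpy as np
s=manip.state();print(s["tcp_pos"],s["force"])
for n in ["side","top"]:
    c=manip.capture(n);np.savez(f"{n}9.npz",**c);cv2.imwrite(f"pics/{n}9.png",c["color"][...,::-1])
E
python3 m.py 9
python3 - <<'E'
from h import *
a=load("top0.npz");b=load("top9.npz")
for n,bx,z in [("beaker",(205,125,240,160),.03),("vial",(280,248,300,268),.025),("weight",(143,262,162,282),.02)]:
    x0,y0,x1,y1=bx
    for c in (a,b):
        w=cloud(c)[y0:y1,x0:x1].reshape(-1,3);w=w[w[:,2]>z];print(n,w[:,:2].mean(0).round(4),len(w))
E
```

```text
[0.30628465 0.52250605 0.24832842] [ 0.21258733 -1.04153742  1.19945875]
top
[307 114  11  11  99] [312.2 119. ] ztop 0.1126 xy of top [ 0.7777 -0.1232] [ 0.7778 -0.1234] [0.026 0.025]
[ 21 133  17  17 220] [ 28.7 141.3] ztop 0.1787 xy of top [0.7113 0.5405] [0.7109 0.54  ] [0.037 0.038]
[  6 141  16  17 109] [ 15.3 148.2] ztop 0.1045 xy of top [0.7085 0.6279] [0.7099 0.6243] [0.037 0.03 ]
[  0 142   4  14  43] [  1.2 148.4] ztop 0.1478 xy of top [0.7007 0.6254] [0.7012 0.6259] [0.03  0.009]
[499 142  13  18  64] [505.7 151.9] ztop 0.11 xy of top [ 0.6964 -0.5936] [ 0.6926 -0.5956] [0.042 0.03 ]
[295 163  26  26 509] [307.3 175.6] ztop 0.1273 xy of top [ 0.6348 -0.1084] [ 0.635 -0.108] [0.061 0.061]
[133 180  14  14 155] [139.8 186.3] ztop 0.1721 xy of top [0.6059 0.2831] [0.6063 0.2821] [0.03  0.031]
[383 204  12  12 116] [388.3 209.4] ztop 0.1623 xy of top [ 0.5513 -0.288 ] [ 0.5516 -0.2874] [0.025 0.027]
side
[ 134    5  378  116 7368] [320.4  51.4] ztop 0.1894 xy of top [1.4229 1.2593] [1.5849 1.1007] [0.415 2.151]
[ 63  14  37  22 633] [81.2 24.3] ztop 0.1903 xy of top [0.8792 2
[... 1069 characters left out ...]
08 ]
[200 135  12  11  85] [205.7 139.4] ztop 0.1714 xy of top [0.6028 0.2814] [0.6015 0.2808] [0.03  0.039]
[348 196  11  11  87] [353.7 200.3] ztop 0.1115 xy of top [ 0.7758 -0.1232] [ 0.774  -0.1244] [0.026 0.029]
[289 201  28  21 430] [303.7 210.7] ztop 0.1265 xy of top [ 0.632  -0.1087] [ 0.6305 -0.1105] [0.059 0.064]
[323 242  16  17 179] [331.2 249.2] ztop 0.1612 xy of top [ 0.5495 -0.2871] [ 0.5483 -0.2885] [0.028 0.027]
[  0 260  16  12  35] [  7.7 265.3] ztop 0.1931 xy of top [ 0.0385 -0.0561] [ 0.0388 -0.0565] [0.026 0.02 ]
beaker [0.7337 0.1096] 207
beaker [0.7359 0.1105] 208
vial [ 0.4346 -0.066 ] 89
vial [ 0.4368 -0.0645] 88
weight [0.3962 0.2873] 111
weight [0.3962 0.2873] 113
```

View pics/top9.png

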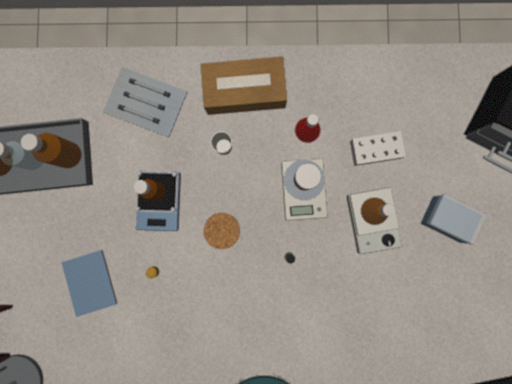

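View pics/side9.png

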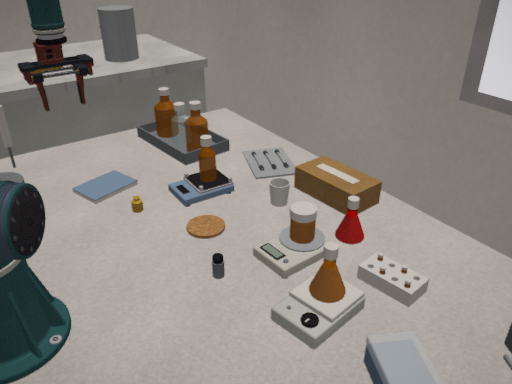

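All three vessels stand upright within about 3 mm of their plate centres. The mat at (222,230) is empty and the bystanders have not moved. Handing in.

```bash
python3 -c "
from workcell import manip
print(manip.hand_in())"
```

```text
the job is handed in; nothing more can be done
None
```

The swap is done and handed in at about 42 s on the robot's clock. I parked the bottle on the cork mat, moved the flask to the stirrer and the jar to the balance, then moved the bottle from the mat to the shaker. Each vessel was lowered until the wrist force showed contact, then released.

**Vessels:** In the last top and side views, all three stand upright within about 4 mm of their plate centres. Their top heights match standing flat on the plates, and the mat is empty with the gripper well clear.

**Bystanders:** The beaker, vial and brass weight read within 3 mm of their start positions, which is measurement noise.

**Disagreement:** The top and side cameras differed by up to about 4 mm in x throughout. That is around their calibration error and well inside the 15 mm allowed. No check failed.

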